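# Open the egg-cup canister with the unknown thread

## Robot

A 6-joint arm with a two-finger parallel gripper is mounted at the origin on the work surface. World frame = base frame: x ahead of the robot, y to its left, z up, the work surface at z = 0. Lengths are in m, angles in rad, forces in N, time in s.
With the tool pointing down it reaches from about 0.25 to 0.725 m from the base axis. Payload 4 kg.
Tool frame: the origin (TCP) lies midway between the tips of the shut fingers; the grasp point (between the pads) lies bot.tcp_to_grasp behind it (bot.tcp_to_grasp is the distance from the TCP to the grasp point, in m); z points along the fingers, y is the line along which they close (so a half turn about z gives the same grasp; the last joint's range is limited). The gripper opens to 85 mm and grips with 20 to 120 N. Pads are 22 mm wide; open, the fingers measure 114 mm over their backs; the gripper's body (76 mm by 85 mm) begins 54 mm behind the grasp point. The pads swing forward as they close: fully open they stand 13 mm farther back than shut.
Start: joints at [1.123, 0.241, 0.005, 1.335, 0, 1.571], TCP at [0.216, 0.451, 0.231] pointing down, gripper open.
Joint ranges: [-2.72, 2.72], [-1.05, 1.87], [-1.09, 1.28], [-1.99, 2.15], [-1.42, 1.44], [-3.14, 3.14]. Speed limits (rad/s): [2.79, 2.79, 3.14, 3.14, 3.14, 3.14].

## Interface

Orientations are given as a unit quaternion [x, y, z, w].
In Python, from workcell import readout, camera, bot gives the robot as it stands. The module is installed in compiled form; this text tells all that it offers.
- The arm moves only by the tool jog_arm, never from a script. Its argument "motion" is a list of rows, each an object of numbers: "x", "y", "z": the shift along the tool's x, y, z in mm; "spin": the turn about the tool's z in degrees; "fingers": the closure, from -1 (fully open) to 1 (shut). A call has 1 to 8 rows; each row is the pose to reach, as a shift and turn from the pose commanded when the call began, along the tool's axes at that moment; what a row does not reach only later rows make up. A row lasts 1/8 s, in which the tool goes at most 62.5 mm and 10.7 degrees, less where a joint would pass 70% of its speed; a pose out of reach is approached as far as the arm can. A call with a gripper value outside its range is refused whole. The fingers move at their own pace and stop on an object; the grip force is fixed at half the most. Time passes only in rows, so rows that repeat a pose let the fingers close. It gives the time, the measured TCP pose, the force, the opening and the grip force at its end, in the units of the state.
- readout.get_obs(): the state, without advancing time (a new reading comes with each control period).
- camera(name): name is "side" or "top" or "wrist"; returns a dict with "pixels" (384x512x3 uint8, red, green, blue), "K" (3x3 intrinsics, pixels), "rvec" (rotation vector, rad) and "tvec" (3), from world to camera coordinates, as OpenCV has them. Camera axes: x right, y down, z forward; pixel columns grow to the right and rows downward; lengths in m; the calibration is good to about 2 mm. A picture is of the moment at which its call begins. There is no depth.
- bot.job_done(): hands the job in; it is judged then, once.
The state is a dict: "clock": time; "joint_pos": joint angles; "joint_vel": joint speeds; "tau": joint torques, N m; "eef_pos": TCP position; "tool_rot": TCP orientation; "ft_force": force on the tool from outside, world axes, zero at the start; "ft_torque": the same for the moment, N m; "grip_width": finger opening in m; "grasp_force": force on a finger pad.
Only numpy, scipy, OpenCV 4.12 (cv2) and the standard library are available. Lean on these libraries where they do the work, as an engineer would, in place of code of your own. Each camera call takes 0.05 s, during which the arm holds its last target. There are 200 camera calls.

## Task

The green egg cup stands beside one of the two lunch canisters: open that one and leave the other canister's cap shut. Its cap may have a normal or a reverse thread, so try both ways to find which way it loosens, without pulling hard on it while it is still locked, turn it about a fifth of a turn that way and lift it straight off. Finish holding the cap in the gripper, level, straight above its canister and about 10 cm above where it sat; do not put it down, and leave the egg cup and tumblers where they are.

Things in the scene. Friction and masses are not known exactly. Their poses are not given: they have to be found in the camera images.
- canister_right: Steel lunch canister on the robot's right (-y), fixed, cannot move or turn; looks like the other. Base 110 x 110 x 20, body 90 dia up to 80 high, neck 60 dia, rim 104 high. Origin under its centre on the work surface, z up. Thread: its cap comes off one way only, clockwise or anticlockwise; which one cannot be seen and changes from run to run.
- canister_left: Steel lunch canister on the robot's left (+y), fixed, cannot move or turn; looks like the other. Base 110 x 110 x 20, body 90 dia up to 80 high, neck 60 dia, rim 104 high. Origin under its centre on the work surface, z up. Thread: its cap comes off one way only, clockwise or anticlockwise; which one cannot be seen and changes from run to run.
- cap_right_grip (a point): Centre of the upright black grip bar (54 long along x, 14 thick along y, 44 tall) on canister_right's loose cap (140 g, 84 dia); seated: 134 above the table, 22 above the cap's flat top; x within 0.1 rad of the canister's. Right way: turns freely, no rise, lifts off after 55 to 120 deg (aim 70), clear when raised 30. Wrong way: hard stop after 4 to 18 deg. Locked, it lifts only 2.
- cap_left_grip (a point): Centre of the upright black grip bar (54 long along x, 14 thick along y, 44 tall) on canister_left's loose cap (140 g, 84 dia); seated: 134 above the table, 22 above the cap's flat top; x within 0.1 rad of the canister's. Right way: turns freely, no rise, lifts off after 55 to 120 deg (aim 70), clear when raised 30. Wrong way: hard stop after 4 to 18 deg. Locked, it lifts only 2.
- eggcup_center (a point): Green egg cup, 52 dia, 61 high, loose, about 140 from the axis of the canister to be opened, on its far side from the robot; the point is its centre, 30 above the work surface.
- tumbler_near_center (a point): Yellow plastic tumbler, 72 dia at the rim, 110 high, loose, about 140 from the axis of the other canister; the point is its centre, half-way up.
- tumbler_far_center (a point): A second, equal yellow tumbler on the robot's right, away from the canisters; the point is its centre, half-way up.
Not all that is in view belongs to the job. There is more than one size of the part that bears eggcup_center; the job needs the largest.

How it is judged:
On the way:
1. the cap of the egg-cup canister is turned out of its thread (by more than 40 degrees) (((horizontal distance between eggcup_center and canister_right below 0.2 m and angle between the x axis of cap_right_grip and the x axis of canister_right, either way round above 0.7 rad) or (horizontal distance between eggcup_center and canister_left below 0.2 m and angle between the x axis of cap_left_grip and the x axis of canister_left, either way round above 0.7 rad))), for 0.1 s.
At the end, for the whole second after the job is handed in: The cap of the canister beside the egg cup is held by the fingers, raised at least 60 mm above where it sat, within 60 mm of its canister's axis, level within 0.25 rad, at rest and not touching its canister; the other cap is still where it was (within 4 mm) (((horizontal distance between eggcup_center and canister_right below 0.2 m and height (world z) of cap_right_grip above 0.194 m and horizontal distance between cap_right_grip and canister_right below 0.06 m and angle between cap_right_grip's own z axis and vertical below 0.25 rad and contact force between the fingers and cap_right above 1 N and contact force between cap_right and canister_right below 0.1 N and linear speed of cap_right below 0.03 m/s and distance of cap_left_grip from where it was at the start of the episode below 0.004 m) or (horizontal distance between eggcup_center and canister_left below 0.2 m and height (world z) of cap_left_grip above 0.194 m and horizontal distance between cap_left_grip and canister_left below 0.06 m and angle between cap_left_grip's own z axis and vertical below 0.25 rad and contact force between the fingers and cap_left above 1 N and contact force between cap_left and canister_left below 0.1 N and linear speed of cap_left below 0.03 m/s and distance of cap_right_grip from where it was at the start of the episode below 0.004 m))); the arm keeps its last pose, push and grip.
It fails at once if the other canister's cap is handled (touched with more than 3 N) ((horizontal distance between eggcup_center and canister_right below 0.2 m and contact force between the fingers and cap_left above 3 N) or (horizontal distance between eggcup_center and canister_left below 0.2 m and contact force between the fingers and cap_right above 3 N)).
It fails at once if a cap is pulled or pushed hard: more than 60 N between a cap and its canister (contact force between cap_right and canister_right above 60 N or contact force between cap_left and canister_left above 60 N).
It fails at once if the egg cup or a tumbler is moved more than 30 mm (distance of any of eggcup_center, tumbler_near_center, tumbler_far_center from where it was at the start of the episode above 0.03 m).
It also fails if it takes over 42 s, if anything falls off the work surface, if the arm or the gripper's body presses on something with over 40 N, if the wrist force passes 120 N, or if a joint passes its speed limit or range.

## Working session

There is one attempt and no reset: what is moved stays moved. The work goes in short steps, Python scripts to look and compute and a tool call to move; the robot and the scene stay as the last step left them, time stands still between calls to the robot, and variables do not carry over. Pictures are saved under pics/ and viewed, at most 10 in all, crops included, and the job is handed in when it is done.

Besides the shell and the picture viewer there is one more tool, called after "Request:" as name(argument=value, ...), one argument or row to a line, values as JSON. jog_arm: Moves the arm, as the interface text tells. Its arguments: {"type":"object","properties":{"motion":{"type":"array"}},"required":["motion"]}

```bash
mkdir -p pics; python3 - <<'E'
from workcell import readout,camera,bot
import cv2,pickle
o=readout.get_obs();print(o,bot.tcp_to_grasp)
d={n:camera(n) for n in("side","top")}
pickle.dump(d,open('a.pkl','wb'))
for n in d:
  cv2.imwrite(f'pics/{n}0.png',d[n]['pixels'][...,::-1]);print(n,d[n]['K'],d[n]['rvec'],d[n]['tvec'])
E
```

```text
{'clock': 0.0, 'joint_pos': array([1.12299808e+00, 2.41400651e-01, 3.71036984e-03, 1.33521511e+00,
       1.17023181e-05, 1.57077032e+00]), 'joint_vel': array([ 0.00027535,  0.00121513,  0.00043535, -0.00041941,  0.00040415,
       -0.00048064]), 'tau': array([-2.16866683e-03, -3.72319794e+01,  2.52405882e+01,  1.71774568e-02,
        6.18915215e-05,  4.24213965e-06]), 'eef_pos': array([0.21620839, 0.45012124, 0.23041384]), 'tool_rot': array([ 2.22020305e-01,  9.75041472e-01, -1.02690574e-03, -2.39859024e-04]), 'ft_force': array([-0.15087272,  0.48082108, -0.35282821]), 'ft_torque': array([-0.0273563 , -0.00330284,  0.03297053]), 'grasp_force': 0.0, 'grip_width': 0.08493842145962063} 0.0187
side [[440.90642136   0.         254.26530321]
 [  0.         440.90642136 190.04917837]
 [  0.           0.           1.        ]] [ 2.27308419 -0.75374115  0.31589462] [-0.50635358  0.25807712  1.08458993]
top [[429.43037018   0.         255.96870822]
 [  0.         429.43037018 197.77031624]
 [  0.           0.           1.        ]] [ 2.13750947 -2.12378585  0.20485053] [-0.13739603  0.58487543  1.19264436]
```

View pics/top0.png

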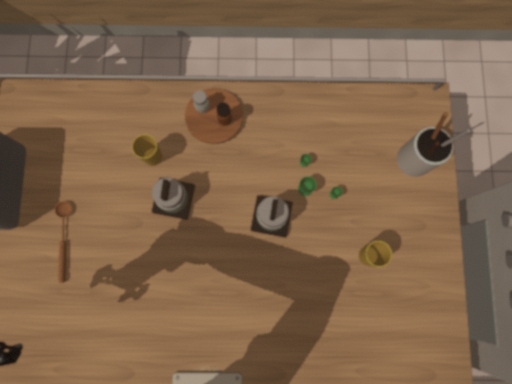

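View pics/side0.png

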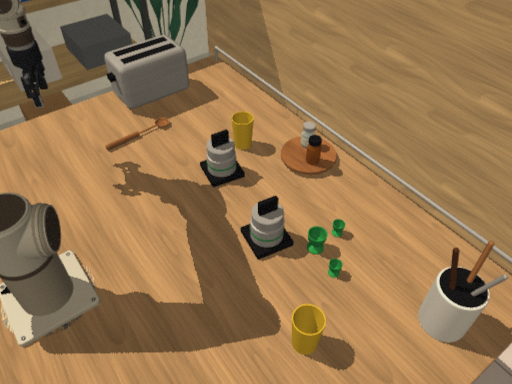

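The top view shows the target as the right canister at (272,213), with the large egg cup at (308,186). The other canister is at (172,195), and the tumblers are at (147,149) and (377,254). The side view agrees: target bar at (268,206), large egg cup at (316,240).

```bash
cat > h.py <<'E'
import numpy as np,cv2
def ray(c,uv):
    R=cv2.Rodrigues(np.array(c['rvec']))[0];t=np.array(c['tvec']).ravel()
    d=R.T@np.linalg.inv(c['K'])@np.array([uv[0],uv[1],1.]);return -R.T@t,d
def plane(c,uv,z):
    o,d=ray(c,uv);return o+d*(z-o[2])/d[2]
def tri(a,ua,b,ub):
    (o,d),(p,e)=ray(a,ua),ray(b,ub);s=np.linalg.lstsq(np.c_[d,-e],p-o,rcond=None)[0]
    A,B=o+s[0]*d,p+s[1]*e;return (A+B)/2,np.linalg.norm(A-B)
def blobs(m,box,amin=20):
    x0,y0,x1,y1=box;k=np.zeros(m.shape,np.uint8);k[y0:y1,x0:x1]=m[y0:y1,x0:x1]
    n,l,s,c=cv2.connectedComponentsWithStats(k)
    return [(int(s[i,4]),c[i],(l==i).astype(np.uint8),s[i,:4]) for i in range(1,n) if s[i,4]>=amin]
E
python3 - <<'E'
from h import *
import pickle
d=pickle.load(open('a.pkl','rb'))
ims=[]
for n,box in(('top',(240,180,305,250)),('side',(230,185,305,260))):
    p=d[n]['pixels'];g=p.max(2)
    for a,c,m,s in blobs(g<70,box):
        r=cv2.minAreaRect(cv2.findContours(m,0,2)[0][0] if 0 else cv2.findNonZero(m))
        print(n,a,c,s,cv2.boxPoints(r).round(1).tolist())
    hs=cv2.cvtColor(p,cv2.COLOR_RGB2HSV)
    for a,c,m,s in blobs(cv2.inRange(hs,(45,100,40),(85,255,255)),(290,140,360,290)): print('green',n,a,c,plane(d[n],c,.03))
    x0,y0,x1,y1=box;ims.append(cv2.resize(p[y0:y1,x0:x1,::-1],(390,420),interpolation=0))
cv2.imwrite('pics/c.png',np.hstack(ims))
E
```

```text
top 37 [259.2972973  199.64864865] [256 196   9  11] [[252.6999969482422, 203.10000610351562], [260.6000061035156, 194.0], [264.0, 197.0], [256.1000061035156, 206.10000610351562]]
top 78 [273.8974359 209.       ] [271 200   7  20] [[270.3999938964844, 218.8000030517578], [273.3999938964844, 199.39999389648438], [277.29998779296875, 200.0], [274.29998779296875, 219.39999389648438]]
top 314 [273.44585987 224.6433121 ] [252 201  40  36] [[251.10000610351562, 229.6999969482422], [257.79998779296875, 195.0], [292.6000061035156, 201.6999969482422], [286.0, 236.39999389648438]]
green top 76 [305.38157895 160.01315789] [ 0.70691252 -0.28207319  0.03      ]
green top 200 [307.27  185.765] [ 0.6276634  -0.28648974  0.03      ]
green top 75 [335.65333333 192.4       ] [ 0.60815435 -0.37064996  0.03      ]
side 276 [267.43478261 205.5942029 ] [258 196  20  20] [[254.60000610351562, 202.8000030517578], [276.20001220703125, 195.60000610351562], [280.5, 208.5], [258.8999938964844, 215.6999969482422]]
side 591 [266.72927242 243.46531303] [241 225  53  34] [[239.6999969482422, 227.89999389648438], [280.70001220703125, 211.10000610351562], [294.29998779296875, 244.1999969482422], [253.39999389648438, 261.1000061035156]]
green side 170 [337.68235294 227.35294118] [ 0.7034778 -0.2847924  0.03     ]
green side 432 [316.15509259 239.44212963] [ 0.62811279 -0.28052545  0.03      ]
green side 201 [334.38308458 267.47263682] [ 0.60483527 -0.37377202  0.03      ]
```

View pics/c.png

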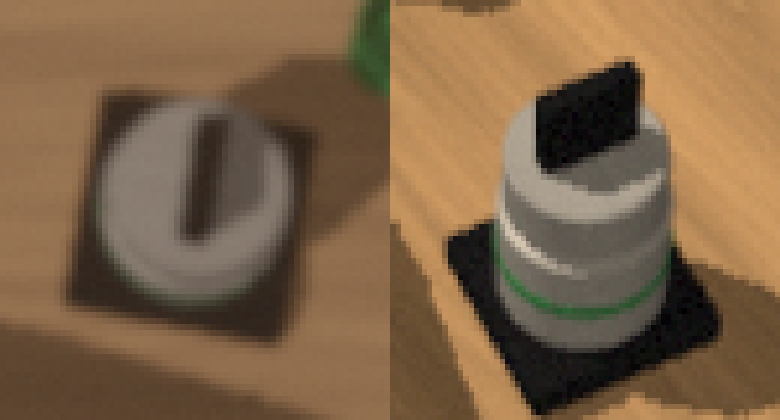

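The crop shows the bar's top face at about (274,209.3) in the top view, running nearly along image rows. In the side view the bar spans (258..279,196..215). The base corners are clear in both views.

```bash
python3 - <<'E'
from h import *
import pickle
d=pickle.load(open('a.pkl','rb'));t,s=d['top'],d['side']
q=np.array([(103,92),(316,130),(283,342),(66,303)])/6-.5+[240,180]
P=np.array([plane(t,u,.02) for u in q]);print(P.mean(0),np.linalg.norm(P-np.roll(P,1,0),axis=1))
e=P[0]+P[1]-P[2]-P[3];print('base yaw',np.degrees(np.arctan2(e[1],e[0])))
q=np.array([(450,240),(718,325),(540,412)]);q=(q-[390,0])/[5.2,5.6]-.5+[230,185]
Q=np.array([plane(s,u,.02) for u in q]);print('side base',Q,(Q[0]+Q[1])/2)
# bar top face
a,b=plane(t,(275.4,199.9),.156),plane(t,(271.9,219.6),.156)
print('bar top',a,b,(a+b)/2,np.linalg.norm(a-b),np.degrees(np.arctan2(*(a-b)[1::-1])))
# side view bar centre vs top bar
print('side bar',plane(s,(268,205.6),.134))
from scipy.spatial.transform import Rotation as Ro
print(Ro.from_quat([.222,.975,-.001,0]).as_matrix().round(3))
T,S=[plane(c,u,.03) for c,u in((t,(307.3,185.8)),(s,(316.2,239.4)))]
print('egg',T,np.hypot(*(T-P.mean(0))[:2]))
E
```

```text
[ 0.53898024 -0.18026776  0.02      ] [0.10694295 0.1075576  0.10688846 0.10795514]
base yaw -9.36602400988037
side base [[ 0.49631408 -0.1213256   0.02      ]
 [ 0.57650466 -0.24559891  0.02      ]
 [ 0.47261024 -0.23116564  0.02      ]] [ 0.53640937 -0.18346225  0.02      ]
bar top [ 0.56162089 -0.18439082  0.156     ] [ 0.50875859 -0.17501051  0.156     ] [ 0.53518974 -0.17970067  0.156     ] 0.053688103063261876 -10.062281129297428
side bar [ 0.53936776 -0.18098765  0.134     ]
[[-0.901  0.433 -0.   ]
 [ 0.433  0.901 -0.002]
 [-0.    -0.002 -1.   ]]
egg [ 0.62755751 -0.28657751  0.03      ] 0.1383751971913613
```

Request:
jog_arm(
  motion=[
    {"x": -45,"y": -35,"z": 0,"spin": -2},
    {"x": -92,"y": -70,"z": 0,"spin": -4},
    {"x": -139,"y": -106,"z": 0,"spin": -6},
    {"x": -186,"y": -142,"z": 0,"spin": -8},
    {"x": -233,"y": -178,"z": 0,"spin": -10},
    {"x": -280,"y": -214,"z": 0,"spin": -12},
    {"x": -327,"y": -250,"z": 0,"spin": -14},
    {"x": -374,"y": -286,"z": 0,"spin": -16},
  ],
)

```text
validation failed for argument at $.mo...
```

Request:
jog_arm(
  motion=[
    {"x": -45,"y": -35,"z": 0,"spin": -2,"fingers": -1},
    {"x": -92,"y": -70,"z": 0,"spin": -4,"fingers": -1},
    {"x": -139,"y": -106,"z": 0,"spin": -6,"fingers": -1},
    {"x": -186,"y": -142,"z": 0,"spin": -8,"fingers": -1},
    {"x": -233,"y": -178,"z": 0,"spin": -10,"fingers": -1},
    {"x": -280,"y": -214,"z": 0,"spin": -12,"fingers": -1},
    {"x": -327,"y": -250,"z": 0,"spin": -14,"fingers": -1},
    {"x": -374,"y": -286,"z": 0,"spin": -16,"fingers": -1},
  ],
)

```text
clock: 1.1
eef_pos: [0.4302, 0.0291, 0.2312]
tool_rot: [0.084, 0.996, 0.0, -0.0]
ft_force: [0.1, 0.0, -0.1]
grip_width: 0.0858
grasp_force: 0.0
```

Request:
jog_arm(
  motion=[
    {"x": -35,"y": -47,"z": 0,"spin": 0,"fingers": -1},
    {"x": -70,"y": -94,"z": 0,"spin": 0,"fingers": -1},
    {"x": -105,"y": -141,"z": 0,"spin": 0,"fingers": -1},
    {"x": -141,"y": -189,"z": 10,"spin": 0,"fingers": -1},
    {"x": -141,"y": -189,"z": 20,"spin": 0,"fingers": -1},
  ],
)

```text
clock: 1.72
eef_pos: [0.5379, -0.1826, 0.2091]
tool_rot: [0.087, 0.996, -0.0, -0.001]
ft_force: [-0.7, 0.7, -0.5]
grip_width: 0.0855
grasp_force: 0.0
```

```bash
cat > w.py <<'E'
from workcell import readout,camera
import cv2,pickle,sys
from h import *
o=readout.get_obs();print(o['eef_pos'],o['tool_rot'],o['clock'])
c=camera('wrist');s=camera('side');t=camera('top');pickle.dump((c,s,t),open('w.pkl','wb'))
def f(c):return c['pixels'][...,::-1]
cv2.imwrite(f'pics/{sys.argv[1]}.png',np.hstack([f(c)[:,:],cv2.resize(f(s)[160:280,230:326],(288,384))]) )
E
python3 w.py w1
```

```text
[ 0.53787619 -0.18258964  0.20913794] [ 8.67140701e-02  9.96233005e-01 -1.18387615e-04 -6.75066602e-04] 1.725
```

View pics/w1.png

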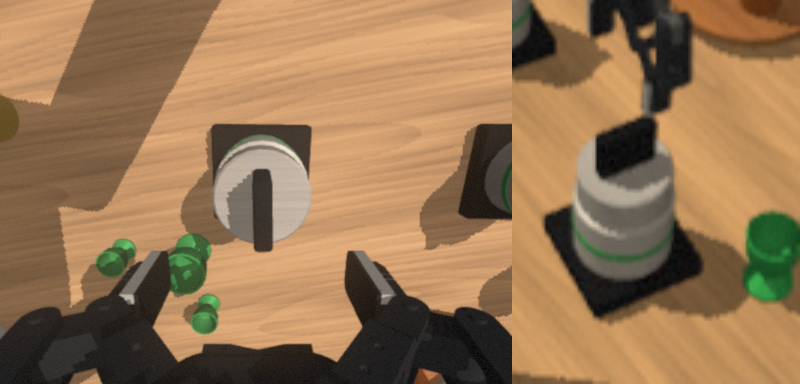

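The wrist view shows the bar at columns 253–272, rows 170–251, upright and nearly midway between the fingers. I'll measure it there.

```bash
python3 - <<'E'
from h import *
import pickle
c,s,t=pickle.load(open('w.pkl','rb'))
p=c['pixels'].max(2)
for a,cc,m,st in blobs(p<70,(215,155,310,262),200):
    print(a,cc,st)
    if st[2]<40:
        for r in range(st[1],st[1]+st[3],8):
            w=np.where(m[r])[0];print(r,w.min(),w.max())
for uv in((262,170),(263,250.5),(254,200),(271.5,200),(254,240),(272,240)): print(uv,plane(c,uv,.156))
q=np.array([(211.5,125),(310.5,125.5)]);print([plane(c,u,.02) for u in q])
E
```

```text
1424 [261.86235955 209.75140449] [253 170  19  81]
170 255 267
178 253 269
186 253 270
194 253 271
202 253 270
210 253 271
218 253 271
226 254 271
234 254 270
242 254 271
250 257 267
(262, 170) [ 0.50610837 -0.17287898  0.156     ]
(263, 250.5) [ 0.56455715 -0.18206454  0.156     ]
(254, 200) [ 0.52576925 -0.18176565  0.156     ]
(271.5, 200) [ 0.52783081 -0.16997322  0.156     ]
(254, 240) [ 0.5552687  -0.18701003  0.156     ]
(272, 240) [ 0.55748155 -0.17435872  0.156     ]
[array([ 0.47709277, -0.22083466,  0.02      ]), array([ 0.49594158, -0.11597162,  0.02      ])]
```

Request:
jog_arm(
  motion=[
    {"x": 0,"y": 3,"z": 30,"spin": 0,"fingers": -1},
    {"x": 0,"y": 3,"z": 60,"spin": 0,"fingers": -1},
    {"x": 0,"y": 3,"z": 88,"spin": 0,"fingers": -1},
    {"x": 0,"y": 3,"z": 88,"spin": 0,"fingers": -1},
    {"x": 0,"y": 3,"z": 88,"spin": 0,"fingers": 0.3},
    {"x": 0,"y": 3,"z": 88,"spin": 0,"fingers": 0.6},
    {"x": 0,"y": 3,"z": 88,"spin": 0,"fingers": 1},
    {"x": 0,"y": 3,"z": 88,"spin": 0,"fingers": 1},
  ],
)

```text
clock: 2.88
eef_pos: [0.5379, -0.1771, 0.1241]
tool_rot: [0.084, 0.996, -0.001, 0.001]
ft_force: [-1.1, -2.1, 2.0]
grip_width: 0.0135
grasp_force: 61.2
```

Request:
jog_arm(
  motion=[
    {"x": 0,"y": 0,"z": 0,"spin": 0,"fingers": 1},
    {"x": 0,"y": 0,"z": 0,"spin": 0,"fingers": 1},
  ],
)

```text
clock: 3.12
eef_pos: [0.5379, -0.1771, 0.1241]
tool_rot: [0.085, 0.996, -0.001, 0.001]
ft_force: [-0.9, -4.6, 5.4]
grip_width: 0.0133
grasp_force: 60.6
```

```bash
python3 -c "
from workcell import readout
print(readout.get_obs())"
```

```text
{'clock': 3.125, 'joint_pos': array([-0.31729182,  0.43508412, -0.00375339,  1.13031759, -0.00154048,
       -0.14797249]), 'joint_vel': array([ 2.65821830e-04,  4.52712383e-04,  7.48349993e-04, -2.23280425e-03,
       -2.47798943e-04, -6.96174849e-05]), 'tau': array([ 2.48683400e+00, -4.18828976e+01,  2.18074912e+01, -2.35374877e-02,
        1.27192419e+00,  1.49223965e-02]), 'eef_pos': array([ 0.53788332, -0.17712572,  0.12408344]), 'tool_rot': array([ 8.45591480e-02,  9.96417826e-01, -9.38675728e-04,  6.20936395e-04]), 'ft_force': array([-0.87525705, -4.60519389,  5.43702993]), 'ft_torque': array([-0.87812811,  0.29125424,  0.00162649]), 'grasp_force': 60.57720065116882, 'grip_width': 0.01330700016784532}
```

Request:
jog_arm(
  motion=[
    {"x": 0,"y": -1,"z": -1,"spin": 2,"fingers": 1},
    {"x": 0,"y": -1,"z": -1,"spin": 4,"fingers": 1},
    {"x": 0,"y": -1,"z": -1,"spin": 5,"fingers": 1},
  ],
)

```text
clock: 3.5
eef_pos: [0.5376, -0.177, 0.1241]
tool_rot: [0.128, 0.992, 0.0, 0.0]
ft_force: [1.4, -2.9, 0.0]
grip_width: 0.0131
grasp_force: 60.1
```

```bash
cat > r.py <<'E'
from workcell import readout
import numpy as np
o=readout.get_obs();q=o['tool_rot']
print(o['clock'],o['eef_pos'].round(4),'yaw',np.degrees(np.arctan2(2*q[0]*q[1],q[0]**2-q[1]**2)).round(2),o['ft_force'].round(1),o['ft_torque'].round(2),o['grip_width'].round(4),'j6',o['joint_pos'][5].round(3),'tau6',o['tau'][5].round(2))
E
python3 r.py
```

```text
Traceback (most recent call last):
  File "r.py", line 4, in <module>
    print(o['clock'],o['eef_pos'].round(4),'yaw',np.degrees(np.arctan2(2*q[0]*q[1],q[0]**2-q[1]**2)).round(2),o['ft_force'].round(1),o['ft_torque'].round(2),o['grip_width'].round(4),'j6',o['joint_pos'][5].round(3),'tau6',o['tau'][5].round(2))
                                                                                                                                                             ^^^^^^^^^^^^^^^^^^^^^
AttributeError: 'float' object has no attribute 'round'
```

Turned freely 5°; continue gently.

Request:
jog_arm(
  motion=[
    {"x": 0,"y": -1,"z": 0,"spin": 2,"fingers": 1},
    {"x": 0,"y": -1,"z": 0,"spin": 4,"fingers": 1},
  ],
)

```text
clock: 3.75
eef_pos: [0.537, -0.1772, 0.1241]
tool_rot: [0.163, 0.987, 0.001, -0.0]
ft_force: [0.2, 1.3, 1.0]
grip_width: 0.0137
grasp_force: 59.9
```

```bash
sed -i "s/o\['grip_width'\].round(4)/o['grip_width']/" r.py; python3 r.py
```

```text
3.75 [ 0.537  -0.1772  0.1241] yaw 161.24 [0.2 1.3 1. ] [ 0.19 -0.21  0.04] 0.013688258997714718 j6 0.008 tau6 -0.2
```

Request:
jog_arm(
  motion=[
    {"x": 0,"y": 0,"z": 0,"spin": 2,"fingers": 1},
    {"x": 0,"y": 0,"z": 0,"spin": 3,"fingers": 1},
  ],
)

```text
clock: 4.0
eef_pos: [0.5367, -0.1778, 0.1241]
tool_rot: [0.188, 0.982, 0.0, -0.001]
ft_force: [-0.6, -0.1, 0.5]
grip_width: 0.0131
grasp_force: 60.1
```

```bash
python3 r.py
```

```text
4.0 [ 0.5367 -0.1778  0.1241] yaw 158.32 [-0.6 -0.1  0.5] [-0.    0.09  0.54] 0.013111706194929596 j6 0.059 tau6 0.43
```

Request:
jog_arm(
  motion=[
    {"x": 0,"y": 0,"z": 0,"spin": 2,"fingers": 1},
    {"x": 0,"y": 0,"z": 0,"spin": 2,"fingers": 1},
  ],
)

```text
clock: 4.25
eef_pos: [0.5367, -0.1778, 0.1241]
tool_rot: [0.204, 0.979, -0.0, -0.001]
ft_force: [-1.7, -0.6, -0.2]
grip_width: 0.0131
grasp_force: 63.6
```

```bash
python3 r.py
```

```text
4.25 [ 0.5367 -0.1778  0.1241] yaw 156.43 [-1.7 -0.6 -0.2] [-0.03  0.24  1.28] 0.013116480929931586 j6 0.092 tau6 1.34
```

Torque is climbing while the cap isn't turning, so this is the wrong-way stop. I'll reverse.

Request:
jog_arm(
  motion=[
    {"x": 0,"y": 0,"z": 0,"spin": -4,"fingers": 1},
    {"x": 0,"y": 0,"z": 0,"spin": -8,"fingers": 1},
    {"x": 0,"y": 0,"z": 0,"spin": -12,"fingers": 1},
    {"x": 0,"y": 0,"z": 0,"spin": -16,"fingers": 1},
    {"x": 0,"y": 0,"z": 0,"spin": -19,"fingers": 1},
    {"x": 0,"y": 0,"z": 0,"spin": -22,"fingers": 1},
  ],
)

```text
clock: 5.0
eef_pos: [0.5373, -0.1782, 0.1241]
tool_rot: [0.015, 1.0, 0.0, 0.0]
ft_force: [0.4, -0.6, -1.9]
grip_width: 0.0131
grasp_force: 59.8
```

```bash
python3 r.py
```

```text
5.0 [ 0.5373 -0.1782  0.1241] yaw 178.3 [ 0.4 -0.6 -1.9] [ 0.01 -0.13 -0.01] 0.013096253348983488 j6 -0.291 tau6 0.33
```

Request:
jog_arm(
  motion=[
    {"x": 0,"y": 0,"z": 0,"spin": -3,"fingers": 1},
    {"x": 0,"y": 0,"z": 0,"spin": -6,"fingers": 1},
    {"x": 0,"y": 0,"z": 0,"spin": -9,"fingers": 1},
    {"x": 0,"y": 0,"z": 0,"spin": -12,"fingers": 1},
  ],
)

```text
clock: 5.5
eef_pos: [0.5373, -0.1781, 0.1241]
tool_rot: [-0.09, 0.996, 0.0, 0.0]
ft_force: [0.5, 1.2, -0.5]
grip_width: 0.0135
grasp_force: 59.8
```

```bash
python3 r.py
```

```text
5.5 [ 0.5373 -0.1781  0.1241] yaw -169.7 [ 0.5  1.2 -0.5] [-0.   -0.1  -0.03] 0.013526884721202573 j6 -0.5 tau6 0.33
```

Free at 20° this way. Continue to ~70°.

Request:
jog_arm(
  motion=[
    {"x": 0,"y": 0,"z": 0,"spin": -6,"fingers": 1},
    {"x": 0,"y": 0,"z": 0,"spin": -12,"fingers": 1},
    {"x": 0,"y": 0,"z": 0,"spin": -18,"fingers": 1},
    {"x": 0,"y": 0,"z": 0,"spin": -24,"fingers": 1},
    {"x": 0,"y": 0,"z": 0,"spin": -30,"fingers": 1},
    {"x": 0,"y": 0,"z": 0,"spin": -36,"fingers": 1},
    {"x": 0,"y": 0,"z": 0,"spin": -43,"fingers": 1},
    {"x": 0,"y": 0,"z": 0,"spin": -50,"fingers": 1},
  ],
)

```text
clock: 6.5
eef_pos: [0.5374, -0.1789, 0.1242]
tool_rot: [-0.503, 0.864, -0.001, -0.0]
ft_force: [-0.0, -1.4, -0.8]
grip_width: 0.0134
grasp_force: 59.7
```

```bash
python3 r.py
```

```text
6.5 [ 0.5374 -0.1789  0.1242] yaw -119.6 [-0.  -1.4 -0.8] [-0.48 -0.13 -0.05] 0.013392724153868888 j6 -1.375 tau6 0.76
```

Tool turned 70° from start (the cap with it, by the low torque). I'll lift gently and watch the force.

Request:
jog_arm(
  motion=[
    {"x": 0,"y": 0,"z": -2,"spin": 0,"fingers": 1},
    {"x": 0,"y": 0,"z": -4,"spin": 0,"fingers": 1},
    {"x": 0,"y": 0,"z": -6,"spin": 0,"fingers": 1},
  ],
)

```text
clock: 6.88
eef_pos: [0.5375, -0.1786, 0.1303]
tool_rot: [-0.502, 0.865, -0.001, -0.0]
ft_force: [2.8, -4.0, -4.4]
grip_width: 0.0133
grasp_force: 59.2
```

```bash
python3 r.py
```

```text
6.875 [ 0.5375 -0.1786  0.1303] yaw -119.76 [ 2.8 -4.  -4.4] [-0.91 -0.59 -0.02] 0.013347514428718022 j6 -1.372 tau6 0.01
```

Lifted 6 mm with low force (cap weight is about 1.4 N plus friction), so it is free.

Request:
jog_arm(
  motion=[
    {"x": 0,"y": 0,"z": -10,"spin": 0,"fingers": 1},
    {"x": 0,"y": 0,"z": -22,"spin": 0,"fingers": 1},
    {"x": 0,"y": 0,"z": -36,"spin": 0,"fingers": 1},
    {"x": 0,"y": 0,"z": -52,"spin": 0,"fingers": 1},
    {"x": 0,"y": 0,"z": -68,"spin": 0,"fingers": 1},
    {"x": 0,"y": 0,"z": -84,"spin": 0,"fingers": 1},
    {"x": 0,"y": 0,"z": -94,"spin": 0,"fingers": 1},
    {"x": 0,"y": 0,"z": -94,"spin": 0,"fingers": 1},
  ],
)

```text
clock: 7.88
eef_pos: [0.5377, -0.178, 0.2256]
tool_rot: [-0.503, 0.865, -0.001, 0.001]
ft_force: [1.1, -0.4, -1.5]
grip_width: 0.0127
grasp_force: 59.8
```

Request:
jog_arm(
  motion=[
    {"x": 0,"y": 0,"z": 0,"spin": 0,"fingers": 1},
    {"x": 0,"y": 0,"z": 0,"spin": 0,"fingers": 1},
    {"x": 0,"y": 0,"z": 0,"spin": 0,"fingers": 1},
  ],
)

```text
clock: 8.25
eef_pos: [0.5369, -0.1779, 0.2237]
tool_rot: [-0.503, 0.865, 0.0, -0.0]
ft_force: [-0.2, -0.0, -2.3]
grip_width: 0.0133
grasp_force: 59.8
```

```bash
python3 r.py; python3 w.py w2
```

```text
8.25 [ 0.5369 -0.1779  0.2237] yaw -119.66 [-0.2 -0.  -2.3] [0.04 0.06 0.02] 0.013331756512886631 j6 -1.373 tau6 0.0
[ 0.5368633  -0.17789775  0.2237143 ] [-5.02574037e-01  8.64533965e-01  4.50129539e-04 -3.97084278e-04] 8.25
```

View pics/w2.png

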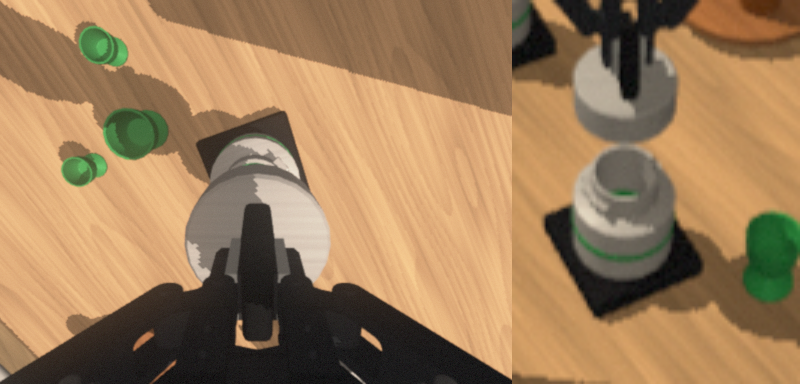

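The side crop shows the cap held level about 10 cm above the open neck at (625,170), and the egg cup at (770,255) hasn't moved. The wrist view shows the bar at (258,265) centred between the pads. Handing in.

```bash
python3 -c "
from workcell import bot
print(bot.job_done())"
```

```text
the job is handed in; nothing more can be done
None
```

I opened the right canister, the one beside the egg cup: its cap loosens anticlockwise (seen from above), and I handed the job in with the cap held level about 10 cm above its seat, the left canister's cap untouched; the hand-in call returned no verdict.

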